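# Click the seed box lid shut all round

### The job

Close the snap lid of the seed box: with the fingertips, press its four raised rim sections down one at a time until each clicks flush, starting with the short section at the vent-knob end and going round clockwise as seen from above. Only press: do not lift or tip the box, keep it in its place, and leave everything else alone. Finish clear of everything.

Things in the scene. Friction and masses are not known exactly. Their poses are not given: they have to be found in the camera images.
- seed_box: Loose dark grey plastic seed-storage box, 200 (its x) x 150 (its y) x 70 mm, 0.9 kg, with a paler grey snap lid. Origin at the centre of its underside, z up. The lid is a recessed middle panel (top at 66 mm), four fixed corner blocks 28 mm square (top at 70 mm) and four separate rim sections between them, each standing 8 mm proud of the corners (top at 78 mm) until pressed flush (top at 70 mm). Box and lid may point any way.
- vent_knob (a point): Top centre of the small round vent knob on the lid panel, 26 mm across, 20 mm high above the panel (top 86 mm above the table), 38 mm from the box centre towards the box's +x end. It is fixed to the lid and marks the end to start from.
- rim_1_top (a point): Centre of the top face of the short section (90 x 28 mm) at the vent-knob end, box +x end; it goes down with the section. Section axes are the box's; the section lies along the box y.
- rim_1 (a joint): How far rim_1 is pressed, m: 0 = up, 0.008 = flush. Stiff snap: about 4.5 N to start it, easing as it goes; past about 5 mm it snaps down by itself and stays; let go sooner it springs back up.
- rim_2_top (a point): Centre of the top face of the long section (140 x 28 mm) on the box -y side, next clockwise seen from above; it goes down with the section. Section axes are the box's; the section lies along the box x.
- rim_2 (a joint): How far rim_2 is pressed, m: 0 = up, 0.008 = flush. Stiff snap: about 4.5 N to start it, easing as it goes; past about 5 mm it snaps down by itself and stays; let go sooner it springs back up.
- rim_3_top (a point): Centre of the top face of the short section (90 x 28 mm) at the end away from the vent knob, box -x end; it goes down with the section. Section axes are the box's; the section lies along the box y.
- rim_3 (a joint): How far rim_3 is pressed, m: 0 = up, 0.008 = flush. Stiff snap: about 4.5 N to start it, easing as it goes; past about 5 mm it snaps down by itself and stays; let go sooner it springs back up.
- rim_4_top (a point): Centre of the top face of the long section (140 x 28 mm) on the box +y side; it goes down with the section. Section axes are the box's; the section lies along the box x.
- rim_4 (a joint): How far rim_4 is pressed, m: 0 = up, 0.008 = flush. Stiff snap: about 4.5 N to start it, easing as it goes; past about 5 mm it snaps down by itself and stays; let go sooner it springs back up.
- tamper: Hardwood seed tamper, loose, 80 x 55 x 18 mm block with an upright knob, 65 mm high in all, standing about 160 mm from the box centre on the box +y side. Bystander; origin at its underside.
- saucer: Blue glazed saucer, loose, 80 mm across, 15 mm high, beyond the box -x end. Bystander; origin at its underside.
- trowel: Small green plastic trowel, loose, lying flat near the lamp clamp, about 210 mm long, 22 mm high; origin near mid-length. Bystander; origin at its underside.
- dome: Glass dome, loose, 130 mm across, 152 mm high. Bystander; origin at its underside.
- seed_tray: Black plastic seed tray, loose, 160 x 220 x 50 mm. Bystander; origin at its underside.
- sage_pot: Blue glazed pot with sage, loose, 104 mm across, pot 88 mm high, plant to about 170 mm. Bystander; origin at its underside.
- mint_pot: Blue glazed pot with mint, loose, 104 mm across, pot 88 mm high, plant to about 155 mm. Bystander; origin at its underside.

How it is judged:
By the outcome, as a careful person would: the job done as asked, in the order asked, and still so for the second after the job is handed in, with the robot touching nothing.
It also fails if it takes over 48 s, if anything falls off the work surface, if the arm or the gripper's body presses on something with over 40 N, if the wrist force passes 120 N, or if a joint passes its speed limit or range.

### The arm

A 6-joint arm with a two-finger parallel gripper is mounted at the origin on the work surface. World frame = base frame: x ahead of the robot, y to its left, z up, the work surface at z = 0. Lengths are in mm, angles in rad, forces in N, time in s.
With the tool pointing down it reaches from about 350 to 775 mm from the base axis. Payload 7.3 kg.
Tool frame: the origin (TCP) lies on the centre line of the jaws, within the pads' length; the fingertips stand 17 mm ahead of it and the grasp point (between the pads) lies 2 mm behind it; z points along the fingers, y is the line along which they close (so a half turn about z gives the same grasp; the last joint's range is limited). The gripper opens to 92 mm and grips with 3 to 60 N. Pads are 19 mm wide; open, the fingers measure 130 mm over their backs; the gripper's body (75 mm by 190 mm) begins 47 mm behind the grasp point.
Start: joints at [-1.357, 0.342, 1.524, -0, 1.275, -0.146], TCP at [184.868, -491.393, 243.741] pointing down, gripper open.
Joint ranges: [-2.53, 2.53], [-0.77, 2.02], [0.04, 2.7], [-1, 4.14], [0.28, 2.66], [-3.11, 3.11]. Speed limits (rad/s): [2.57, 2.57, 3.14, 3.14, 3.14, 3.14].

### API

Orientations are given as [roll, pitch, yaw] about the fixed x, y, z axes, in that order (R = Rz(yaw) Ry(pitch) Rx(roll)).
In Python, from plant import bot gives the robot as it stands. The module is installed in compiled form; this text tells all that it offers.
- The arm moves only by the shell command python3 -m pendant 'ROWS'. ROWS is JSON, a list of rows, each a list of 3 entries, a list of its own where there are three numbers: the shift along the world's x, y, z as a fraction of full scale, then the turn, a rotation vector about the world's x, y, z as a fraction of full scale, then the opening, from -1 (shut) to 1 (fully open), so that 0 is half open. In form: [[[tx, ty, tz], [rx, ry, rz], claw], ...]. A call has exactly 10 rows; each row shifts and turns the commanded pose from where the row before left it; what a row does not reach is not made up. Full scale, the value 1, is 30 mm for a shift and 0.12 rad for a turn. A row lasts 1/12 s, in which the tool goes at most 41.7 mm and 7.16 degrees, less where a joint would pass 70% of its speed; a pose out of reach is approached as far as the arm can. A call with a number of a shift or a turn outside -1 to 1 is refused whole. A call with a gripper value outside its range is refused whole. The fingers move at their own pace and stop on an object; the grip force is fixed at half the most. Time passes only in rows, so rows that do not move let the fingers close, or fill a call up. It gives the time, the measured TCP pose, the force, the opening and the grip force at its end, in the units of the state.
- bot.get_obs(): the state, without advancing time (a new reading comes with each control period).
- bot.capture(name): name is "scene" or "top" or "wrist"; returns the picture (420x560x3 uint8, blue, green, red); there is no depth.
- bot.camera_params(name): a dict with "fovy" (degrees; the focal length in pixels is half the picture's height over the tangent of half this angle, whatever the lens; pixels are square), "cx", "cy" (the principal point, pixels), "camera_from_world" (4x4, takes a point from world to camera coordinates). Camera axes: x right, y down, z forward; pixel columns grow to the right and rows downward; lengths in mm; the calibration is good to about 2 mm. The wrist camera is an equidistant fisheye: a pixel r from the principal point sees the ray r / f radians off the axis. A picture is of the moment at which its call begins: read the wrist's pose just before it. camera_params takes no time and is no camera call; for the wrist camera it gives the pose at the moment of the call.
- bot.close_job(): hands the job in; it is judged then, once.
The state is a dict: "time": time; "joint_positions": joint angles; "dq": joint speeds; "tau": joint torques, N m; "tool_pos": TCP position; "tcp_rot": TCP orientation; "contact_force": force on the tool from outside, world axes, zero at the start; "moment": the same for the moment, N m; "grip_width": finger opening in mm; "finger_force": force on a finger pad.
Only numpy, scipy, OpenCV 4.12 (cv2) and the standard library are available. Lean on these libraries where they do the work, as an engineer would, in place of code of your own. Each camera call takes 0.05 s, during which the arm holds its last target. There are 200 camera calls.

## Working session

There is one attempt and no reset: what is moved stays moved. The work goes in short steps, Python scripts to look and compute and a shell command to move; the robot and the scene stay as the last step left them, time stands still between calls to the robot, and variables do not carry over. Pictures are saved under pics/ and viewed, at most 10 in all, crops included, and the job is handed in when it is done.

```bash
mkdir -p pics; python3 - <<'E'
from plant import bot
import cv2
for n in ("scene","top"):
    cv2.imwrite(f"pics/{n}0.png",bot.capture(n)); p=bot.camera_params(n); print(n,p)
o=bot.get_obs(); print(o)
E
```

```text
scene {'fovy': 42.398168075732485, 'cx': 265.01631505483084, 'cy': 205.08722858733466, 'camera_from_world': array([[-3.78982775e-01,  9.25392006e-01, -4.65745186e-03,
         2.14248609e+02],
       [ 7.94547023e-01,  3.22808467e-01, -5.14285643e-01,
        -3.99115380e+02],
       [-4.74412358e-01, -1.98605965e-01, -8.57606312e-01,
         2.06881212e+03],
       [ 0.00000000e+00,  0.00000000e+00,  0.00000000e+00,
         1.00000000e+00]])}
top {'fovy': 52.69430405823215, 'cx': 285.0577457426701, 'cy': 201.02309521462408, 'camera_from_world': array([[-1.70665105e-02, -9.99846568e-01, -3.94642105e-03,
         1.10272845e+01],
       [-9.85365088e-01,  1.74885728e-02, -1.69557642e-01,
         5.70895078e+02],
       [ 1.69600643e-01,  9.94908249e-04, -9.85512370e-01,
         1.57133217e+03],
       [ 0.00000000e+00,  0.00000000e+00,  0.00000000e+00,
         1.00000000e+00]])}
{'time': 0.1, 'joint_positions': array([-1.35701181e+00,  3.42627957e-01,  1.52492474e+00,  4.04818518e-05,
        1.27540328e+00, -1.46017121e-01]), 'dq': array([-1.73086177e-03, -1.94828179e-03, -3.09749519e-03,  1.39920929e-04,
        7.55484008e-04, -9.69811660e-05]), 'tau': array([ 3.02228618e-03, -4.32000983e+01, -2.44695228e+01,  7.19848112e-02,
        5.25731407e-02, -3.76874834e-05]), 'tool_pos': array([ 184.79673323, -491.03641166,  243.12633583]), 'tcp_rot': array([-3.14024947e+00, -2.36662461e-04,  3.59789668e-01]), 'contact_force': array([ 0.29497625,  0.39406713, -0.34537174]), 'moment': array([-0.01084213,  0.04354191,  0.00151341]), 'finger_force': 0.0, 'grip_width': 91.60620918669025}
```

View pics/top0.png

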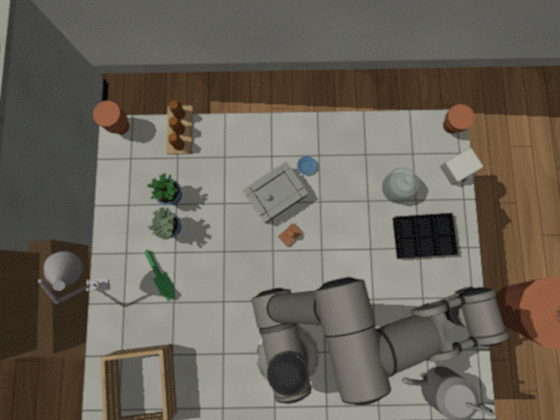

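View pics/scene0.png

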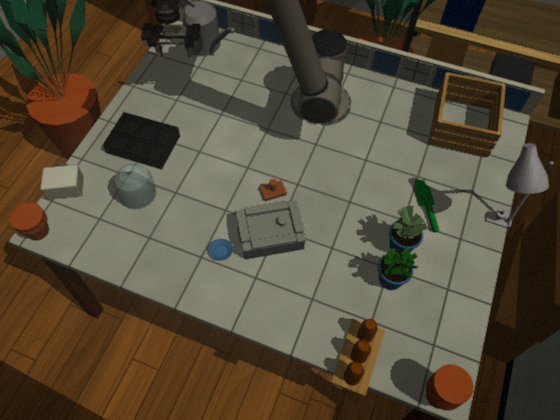

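Top view: the box is at about (277,192), its knob at (270,197), the tamper at (290,235) and the saucer at (307,165). The arm starts at lower right. I'll enlarge the box to get its corners.

```bash
cat > h.py <<'E'
import numpy as np
from plant import bot
def ray(n,u,v,z):
    p=bot.camera_params(n); f=210/np.tan(np.radians(p["fovy"]/2)); T=p["camera_from_world"]
    a,b=(u-p["cx"])/f,(v-p["cy"])/f
    if n=="wrist":
        r=np.hypot(a,b); d=np.array([a/r*np.sin(r),b/r*np.sin(r),np.cos(r)]) if r else np.array([0,0,1.])
    else: d=np.array([a,b,1])
    R,t=T[:3,:3],T[:3,3]; c=-R.T@t; d=R.T@d
    return (c+d*(z-c[2])/d[2])[:2]
E
python3 - <<'E'
import cv2,numpy as np
t=cv2.imread("pics/top0.png")[150:250,230:330]; s=cv2.imread("pics/scene0.png")[170:270,205:315]
cv2.imwrite("pics/crop.png",np.hstack([cv2.resize(t,(400,400),interpolation=2),cv2.resize(s[:,:100],(400,400),interpolation=2)]))
from h import *
for n,u,v,z in (("top",270,197.5,80),("scene",281,220,80),("top",277,192,70)): print(ray(n,u,v,z))
E
```

```text
[580.04023826  57.31726597]
[587.35929093  63.94024376]
[602.53022028  30.96435573]
```

View pics/crop.png

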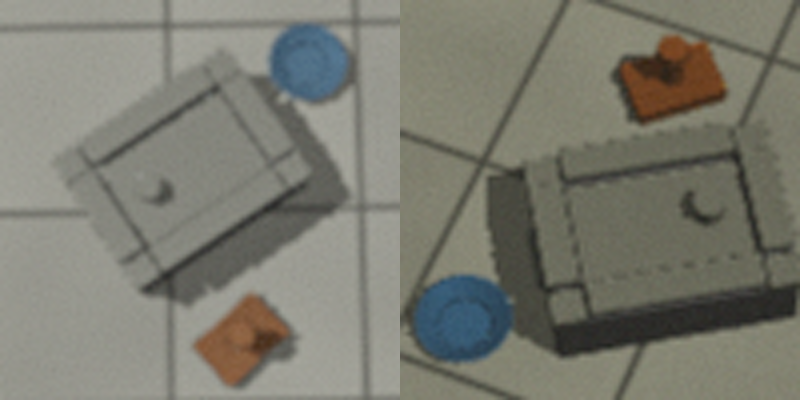

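```bash
python3 - <<'E'
from h import *
t=np.array([(55,160),(142,290),(315,180),(220,50)])/4+[230,150]
s=np.array([(735,123),(800,265),(557,300+20),(520,165)])
P=np.array([ray("top",*q,70) for q in t]); print(P.round(), P.mean(0))
for i in range(4): print(np.linalg.norm(P[i]-P[(i+1)%4]).round(), end=' ')
d=(P[0]+P[1]-P[2]-P[3]); a=np.arctan2(d[1],d[0])
d2=(P[1]+P[2]-P[0]-P[3]); a2=np.arctan2(d2[1],d2[0])-np.pi/2
print(np.degrees([a,a2]))
k=[ray("top",230+155/4,150+187/4,80),ray("scene",205+(703-400)/4,170+207/4,80)]; print(k)
# scene corners visible: far-right top, right end bottom
for q in [(735-400,123),(557-400,318),(522-400,165),(800-400,258)]: print("sc",ray("scene",205+q[0]/4,170+q[1]/4,70))
print("tamper",ray("top",290,235,30),"saucer",ray("top",307,165,10),"plants",ray("top",165,188,100),ray("top",165,224,100))
E
```

```text
[[612. 157.]
 [487.  76.]
 [589. -89.]
 [717.  -1.]] [601.39264343  35.56854577]
149.0 193.0 155.0 190.0 [ 122.59638912 -236.33642362]
[array([582.98386449,  61.977081  ]), array([593.54377592,  65.5183977 ])]
sc [505.85123993  59.2237191 ]
sc [721.67808928  -4.72053884]
sc [607.02715015 -84.93493048]
sc [602.21373672 150.57663398]
tamper [442.45968688 -15.48942594] saucer [721.2482625  -88.46321356] plants [619.29321908 446.99872161] [484.4909692  442.82422683]
```

```bash
python3 -m pendant '[[[0.3,0.4,0],[0,0,0.9],-1],[[0.7,0.87,0],[0,0,0.9],-1],[[0.7,0.87,0],[0,0,0],-1],[[0.7,0.87,0],[0,0,0],-1],[[0.7,0.87,0],[0,0,0],-1],[[0.7,0.87,0],[0,0,0],-1],[[0.7,0.87,0],[0,0,0],-1],[[0.7,0.87,0],[0,0,0],-1],[[0.7,0.87,0],[0,0,0],-1],[[0.7,0.87,0],[0,0,0],-1]]' && python3 -m pendant '[[[0.7,0.87,0],[0,0,0],-1],[[0.7,0.87,0],[0,0,0],-1],[[0.7,0.87,0],[0,0,0],-1],[[0.7,0.87,0],[0,0,0],-1],[[0.7,0.87,0],[0,0,0],-1],[[0.7,0.87,0],[0,0,0],-1],[[0.7,0.87,0],[0,0,0],-1],[[0.7,0.87,0],[0,0,0],-1],[[0.5,0.6,0],[0,0,0],-1],[[0,0,0],[0,0,0],-1]]'
python3 - <<'E'
from h import *
import cv2
o=bot.get_obs(); np.save("wp.npy",bot.camera_params("wrist")["camera_from_world"])
cv2.imwrite("pics/w1.png",bot.capture("wrist")); print(o["tool_pos"],o["tcp_rot"],o["time"],o["joint_positions"].round(2), o["grip_width"],o["contact_force"])
E
```

```text
time: 0.93
tool_pos: [383.5, -242.9, 243.6]
tcp_rot: [-3.141, 0.0, 0.576]
contact_force: [0.8, -0.6, -0.3]
grip_width: 29.6
finger_force: 0.0
time: 1.77
tool_pos: [567.7, -14.2, 242.9]
tcp_rot: [-3.141, -0.001, 0.58]
contact_force: [-1.3, -0.8, -0.2]
grip_width: 0.1
finger_force: 0.0
[567.67195915 -14.17960549 242.87687115] [-3.14055570e+00 -8.14372580e-04  5.79586837e-01] 1.7667 [-0.16  0.42  1.4   0.    1.32  0.83] 0.10715708207947573 [-1.29925511 -0.83853934 -0.24450493]
```

View pics/w1.png

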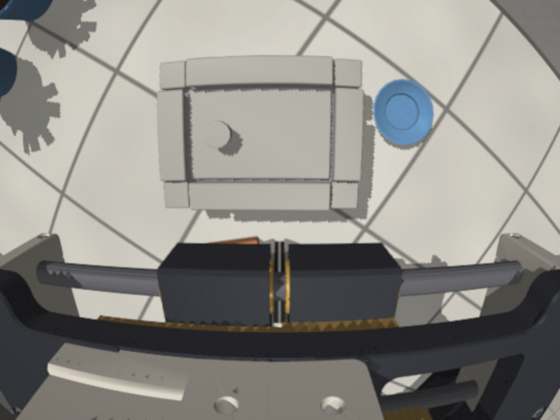

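```bash
python3 - <<'E'
from h import *
px=[(162,62),(187,89),(363,60),(334,88),(363,208),(332,182),(164,208),(188,182)]
B=np.array([(100,-75),(72,-47),(-100,-75),(-72,-47),(-100,75),(-72,47),(100,75),(72,47)],float)
W=np.array([ray("wrist",*p,70) for p in px])
b=B-B.mean(0); w=W-W.mean(0)
a=np.arctan2((b[:,0]*w[:,1]-b[:,1]*w[:,0]).sum(),(b*w).sum())
R=np.array([[np.cos(a),-np.sin(a)],[np.sin(a),np.cos(a)]]); c=W.mean(0)-R@B.mean(0)
print("c",c,"deg",np.degrees(a),"resid",(W-(B@R.T+c)).round(1).tolist())
print("knob",(ray("wrist",216,133,86)-c)@R)
tp=bot.get_obs()["tool_pos"][:2]
for n,q in (("r1",(86,0)),("r2",(0,-61)),("r3",(-86,0)),("r4",(0,61))):
    P=R@q+c; print(n,P.round(1),((P-tp)/30).round(2)); tp=P
np.savez("box.npz",c=c,R=R)
E
```

```text
c [605.24454775  31.08920058] deg 123.05350257018631 resid [[1.6, -1.4], [-0.7, -1.0], [-0.3, 0.7], [-2.2, 0.3], [3.5, -2.8], [-0.7, 1.1], [-0.4, 1.9], [-0.8, 1.1]]
knob [39.80531417 -1.85259105]
r1 [558.3 103.2] [-0.27  3.97]
r2 [656.4  64.4] [ 3.27 -1.29]
r3 [652.2 -41. ] [-0.14 -3.51]
r4 [554.1  -2.2] [-3.27  1.29]
```

```bash
python3 -m pendant '[[[-0.06,0.8,0],[0,0,0],-1],[[-0.06,0.8,0],[0,0,0],-1],[[-0.06,0.8,0],[0,0,0],-1],[[-0.06,0.8,0],[0,0,0],-1],[[-0.06,0.8,-1],[0,0,0],-1],[[0,0,-1],[0,0,0],-1],[[0,0,-1],[0,0,0],-1],[[0,0,-1],[0,0,0],-1],[[0,0,0],[0,0,0],-1],[[0,0,0],[0,0,0],-1]]'
```

```text
time: 2.65
tool_pos: [555.8, 101.4, 122.9]
tcp_rot: [-3.14, 0.003, 0.575]
contact_force: [-0.1, 0.1, 1.6]
grip_width: 0.5
finger_force: 0.0
```

```bash
python3 -m pendant '[[[0.08,0.06,-0.5],[0,0,0],-1],[[0,0,-0.25],[0,0,0],-1],[[0,0,-0.06],[0,0,0],-1],[[0,0,-0.06],[0,0,0],-1],[[0,0,-0.06],[0,0,0],-1],[[0,0,-0.06],[0,0,0],-1],[[0,0,-0.06],[0,0,0],-1],[[0,0,-0.06],[0,0,0],-1],[[0,0,-0.06],[0,0,0],-1],[[0,0,0],[0,0,0],-1]]'
```

```text
time: 3.48
tool_pos: [558.9, 104.2, 88.1]
tcp_rot: [-3.141, 0.001, 0.576]
contact_force: [-0.0, -0.6, -0.1]
grip_width: 0.4
finger_force: 0.0
```

```bash
python3 -m pendant '[[[0,0,-0.04],[0,0,0],-1],[[0,0,-0.03],[0,0,0],-1],[[0,0,0],[0,0,0],-1],[[0,0,0],[0,0,0],-1],[[0,0,0],[0,0,0],-1],[[0,0,0],[0,0,0],-1],[[0,0,0],[0,0,0],-1],[[0,0,0],[0,0,0],-1],[[0,0,0],[0,0,0],-1],[[0,0,0],[0,0,0],-1]]'
python3 - <<'E'
from h import *
import cv2
cv2.imwrite("pics/w2.png",bot.capture("wrist"))
E
```

```text
time: 4.32
tool_pos: [559.2, 104.2, 87.3]
tcp_rot: [3.141, -0.0, 0.576]
contact_force: [-2.5, 0.2, 7.4]
grip_width: 0.4
finger_force: 3.4
```

View pics/w2.png

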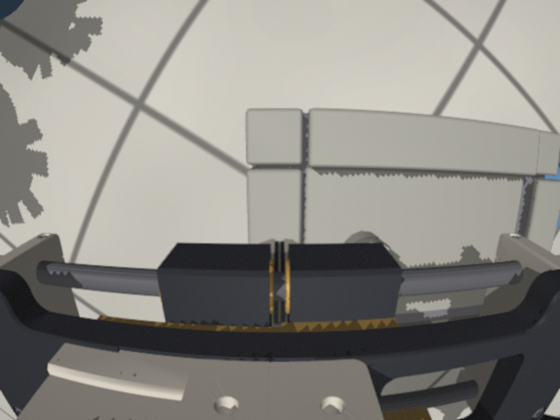

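Contact at z=87.3 with 7.4 N means rim 1 is flush, and the picture agrees. On to rim 2.

```bash
python3 -m pendant '[[[0,0,0.6],[0,0,0],-1],[[0,0,0.7],[0,0,0],-1],[[0.81,-0.33,0],[0,0,0],-1],[[0.81,-0.33,0],[0,0,0],-1],[[0.81,-0.33,0],[0,0,0],-1],[[0.81,-0.34,0],[0,0,0],-1],[[0,0,-0.4],[0,0,0],-1],[[0,0,-0.3],[0,0,0],-1],[[0,0,0],[0,0,0],-1],[[0,0,0],[0,0,0],-1]]'
```

```text
time: 5.2
tool_pos: [654.7, 64.8, 103.2]
tcp_rot: [-3.14, 0.003, 0.576]
contact_force: [0.1, -0.0, -0.3]
grip_width: 0.5
finger_force: 0.0
```

```bash
python3 -m pendant '[[[0.05,0,-0.15],[0,0,0],-1],[[0,0,-0.06],[0,0,0],-1],[[0,0,-0.06],[0,0,0],-1],[[0,0,-0.06],[0,0,0],-1],[[0,0,-0.06],[0,0,0],-1],[[0,0,-0.06],[0,0,0],-1],[[0,0,-0.06],[0,0,0],-1],[[0,0,-0.06],[0,0,0],-1],[[0,0,0],[0,0,0],-1],[[0,0,0],[0,0,0],-1]]'
```

```text
time: 6.03
tool_pos: [658.1, 64.1, 87.4]
tcp_rot: [3.141, -0.0, 0.576]
contact_force: [0.2, -0.0, 0.7]
grip_width: 0.3
finger_force: 0.4
```

```bash
python3 -m pendant '[[[0,0,-0.04],[0,0,0],-1],[[0,0,0],[0,0,0],-1],[[0,0,0],[0,0,0],-1],[[0,0,0],[0,0,0],-1],[[0,0,0],[0,0,0],-1],[[0,0,0],[0,0,0],-1],[[0,0,0],[0,0,0],-1],[[0,0,0],[0,0,0],-1],[[0,0,0],[0,0,0],-1],[[0,0,0],[0,0,0],-1]]'
python3 -m pendant '[[[0,0,0.6],[0,0,0],-1],[[0,0,0.7],[0,0,0],-1],[[-0.05,-0.87,0],[0,0,0],-1],[[-0.05,-0.88,0],[0,0,0],-1],[[-0.05,-0.87,0],[0,0,0],-1],[[-0.05,-0.88,0],[0,0,0],-1],[[0,0,-0.4],[0,0,0],-1],[[0,0,-0.3],[0,0,0],-1],[[0,0,0],[0,0,0],-1],[[0,0,0],[0,0,0],-1]]'
```

```text
time: 6.87
tool_pos: [658.1, 64.1, 87.3]
tcp_rot: [3.141, -0.001, 0.576]
contact_force: [-2.2, 0.4, 6.6]
grip_width: 0.5
finger_force: 3.6
time: 7.7
tool_pos: [651.4, -39.6, 103.0]
tcp_rot: [-3.14, 0.002, 0.577]
contact_force: [0.6, 1.8, -0.2]
grip_width: 0.4
finger_force: 0.0
```

```bash
python3 -m pendant '[[[0.02,-0.04,-0.15],[0,0,0],-1],[[0,0,-0.06],[0,0,0],-1],[[0,0,-0.06],[0,0,0],-1],[[0,0,-0.06],[0,0,0],-1],[[0,0,-0.06],[0,0,0],-1],[[0,0,-0.06],[0,0,0],-1],[[0,0,-0.06],[0,0,0],-1],[[0,0,-0.06],[0,0,0],-1],[[0,0,-0.03],[0,0,0],-1],[[0,0,0],[0,0,0],-1]]'
```

```text
time: 8.53
tool_pos: [652.6, -42.1, 87.3]
tcp_rot: [3.141, -0.0, 0.576]
contact_force: [-3.0, 0.9, 7.9]
grip_width: 0.5
finger_force: 3.9
```

```bash
python3 -m pendant '[[[0,0,0.6],[0,0,0],-1],[[0,0,0.7],[0,0,0],-1],[[-0.82,0.33,0],[0,0,0],-1],[[-0.82,0.33,0],[0,0,0],-1],[[-0.82,0.33,0],[0,0,0],-1],[[-0.82,0.34,0],[0,0,0],-1],[[0,0,-0.4],[0,0,0],-1],[[0,0,-0.3],[0,0,0],-1],[[0,0,0],[0,0,0],-1],[[0,0,0],[0,0,0],-1]]'
python3 -m pendant '[[[0,0,-0.15],[0,0,0],-1],[[0,0,-0.06],[0,0,0],-1],[[0,0,-0.06],[0,0,0],-1],[[0,0,-0.06],[0,0,0],-1],[[0,0,-0.06],[0,0,0],-1],[[0,0,-0.06],[0,0,0],-1],[[0,0,-0.06],[0,0,0],-1],[[0,0,-0.06],[0,0,0],-1],[[0,0,-0.03],[0,0,0],-1],[[0,0,0],[0,0,0],-1]]'
```

```text
time: 9.37
tool_pos: [554.5, -2.4, 103.6]
tcp_rot: [-3.141, 0.001, 0.575]
contact_force: [-0.4, 0.7, 0.6]
grip_width: 0.3
finger_force: 0.0
time: 10.2
tool_pos: [554.1, -2.0, 87.2]
tcp_rot: [3.141, -0.0, 0.576]
contact_force: [-2.8, -1.2, 10.0]
grip_width: 0.3
finger_force: 4.9
```

Flush too. I'll rise clear, back off and look.

```bash
python3 -m pendant '[[[0,0,0.6],[0,0,0],-1],[[0,0,1],[0,0,0],-1],[[0,0,1],[0,0,0],-1],[[0,0,1],[0,0,0],-1],[[0,0,1],[0,0,0],-1],[[0,0,0.8],[0,0,0],-1],[[0,0,0],[0,0,0],-1],[[0,0,0],[0,0,0],-1],[[0,0,0],[0,0,0],-1],[[0,0,0],[0,0,0],-1]]'
python3 - <<'E'
from h import *
import cv2
im=bot.capture("wrist"); cv2.imwrite("pics/w3.png",im)
o=bot.get_obs(); print(o["dq"].round(3))
E
```

```text
time: 11.03
tool_pos: [553.4, -2.0, 246.6]
tcp_rot: [-3.14, 0.002, 0.576]
contact_force: [-0.4, -0.2, -0.3]
grip_width: 0.2
finger_force: 0.0
[-0.001 -0.    -0.006 -0.001  0.003 -0.001]
```

View pics/w3.png

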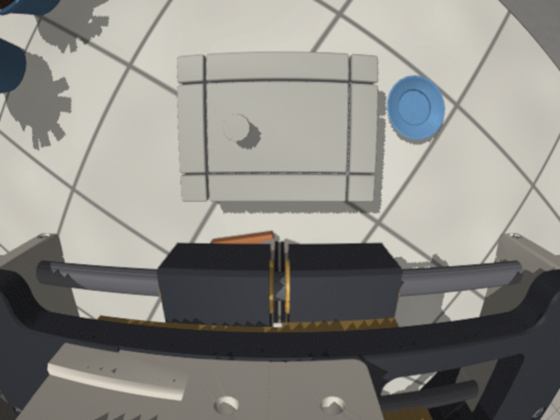

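The box now spans about (178,53)–(378,202), with all four sections level with the corner blocks. The saucer at (416,107) and the tamper are undisturbed, and the tool is well clear.

```bash
python3 -c "
from plant import bot
print(bot.close_job())"
```

```text
the job is handed in; nothing more can be done
None
```

The lid is closed: all four rim sections were pressed flush in order 1, 2, 3, 4, the gripper finished about 145 mm above the lid, and the job was handed in at about 11 s; no verdict was returned.

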